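Tip the mouldings out of the tilt tray and keep the gauge in it

ROBOT

A 6-joint arm with a two-finger parallel gripper is mounted at the origin on the work surface. World frame = base frame: x ahead of the robot, y to its left, z up, the work surface at z = 0. Lengths are in m, angles in rad, forces in N, time in s.
With the tool pointing down it reaches from about 0.35 to 0.775 m from the base axis. Payload 5.5 kg.
Tool frame: the origin (TCP) lies at the very end of the fingers, on their centre line; the grasp point (between the pads) lies 19 mm behind it (env.hold_point_z is the distance from the TCP to the grasp point, in m); x points along the fingers, y is the direction in which the jaws open and shut, and the axes are right-handed (so a half turn about x gives the same grasp; the last joint's range is limited). The gripper opens to 85 mm and grips with 20 to 120 N. Pads are 22 mm wide; open, the fingers measure 114 mm over their backs; the gripper's body (76 mm by 85 mm) begins 54 mm behind the grasp point. The pads swing forward as they close: fully open they stand 13 mm farther back than shut.
Start: joints at [-1.313, 0.313, 0.046, 1.304, 0, 1.431], TCP at [0.223, -0.53, 0.231] pointing down, gripper open.
Joint ranges: [-2.76, 2.76], [-0.86, 1.69], [-1.03, 1.26], [-2.2, 2.34], [-1.47, 1.5], [-3.14, 3.14]. Speed limits (rad/s): [2.57, 2.57, 3.14, 3.14, 3.14, 3.14].

INTERFACE

Orientations are given as a 3x3 rotation matrix whose columns are the frame's x, y, z axes.
In Python, from plant import env, get_image, camera_info, order, finder gives the robot as it stands. The module is installed in compiled form; this text tells all that it offers.
- The arm moves only by the tool drive_tool, never from a script. Its argument "targets" is text: rows parted by semicolons, each of 5 numbers parted by spaces: the shift along the world's x, y, z in mm, then the turn about the world's z in degrees, then the finger opening in mm, from 0 to 85.4. In form: dx dy dz twist grip; .... A call has 1 to 12 rows; each row is the pose to reach, as a shift and turn from the pose commanded when the call began; what a row does not reach only later rows make up. A row lasts 1/8 s, in which the tool goes at most 62.5 mm and 10.7 degrees, less where a joint would pass 70% of its speed; a pose out of reach is approached as far as the arm can. A call with a gripper value outside its range is refused whole. The fingers move at their own pace and stop on an object; "newtons" is the grip in N (left out, the last holds). Time passes only in rows, so rows that repeat a pose let the fingers close. It gives the time, the measured TCP pose, the force and the opening at its end, in the units of the state.
- env.read_state(): the state, without advancing time (a new reading comes with each control period).
- get_image(name): name is "side" or "top"; returns the picture (420x560x3 uint8, red, green, blue); there is no depth.
- camera_info(name): a dict with "fx", "fy", "cx", "cy" (pixels), "origin" and "attitude" of the camera in the world. Camera axes: x right, y down, z forward; pixel columns grow to the right and rows downward; lengths in m; the calibration is good to about 2 mm. A picture is of the moment at which its call begins. camera_info takes no time and is no camera call.
- order.close_job(): hands the job in, once; it reports no verdict.
Trained networks look in the newest picture that a camera, given by its name, has taken for a name from the list of things; names that differ only in an ending like _2 or _b are one class to them, and where a whole thing is asked for, a point or a joint stands for the part that bears it (a point fixed in the world has none). Each returns a list of dicts, best first, with "p" (0 to 1); they miss things now and then, are a little off and sometimes report something else, mostly with a low value. They report only what shows in the picture. A call takes as long as a camera call. They do not tell look-alikes from the thing itself.
- finder.look_for(name, camera): "location" ([row, column] as shares, 0 to 1, of the picture: columns of its width, rows of its height, amid what is visible of it).
- finder.trace(name, camera): "mask" (420x560 bool, what is visible of it) and "location" ([row, column] as shares, 0 to 1, of the picture: columns of its width, rows of its height, amid what is visible of it).
The state is a dict: "t": time; "joints": joint angles; "joint_velocities": joint speeds; "joint_torque": joint torques, N m; "position": TCP position; "tool_rot": TCP orientation; "force": force on the tool from outside, world axes, zero at the start; "moment": the same for the moment, N m; "gripper_width": finger opening in m.
Only numpy, scipy, OpenCV 4.12 (cv2) and the standard library are available. Lean on these libraries where they do the work, as an engineer would, in place of code of your own. Each camera call takes 0.05 s, during which the arm holds its last target.

TASK

Raise the free edge of the hinged tilt tray, which carries a grip tab, until both black mouldings have slid out over the lip into the green tote, but not so steep that the rubber-soled steel gauge block lying beside them slides too. Then lower the tray gently, without letting it drop, until it rests level again, and let go. Touch nothing that lies in the tray, and leave the tape roll, marker and cutters where they lie.

Things in the scene. Friction and masses are not known exactly. Their poses are not given: they have to be found in the camera images.
- tray (a joint): Tilt of the tray about its hinge, rad: 0 = level, resting on its stand (start); grows as the free edge, nearest the robot, is raised; stop at 1.0. The tray weighs 0.47 to 0.66 kg (about 3 N to lift at the grip) and falls back if let go.
- tray_hinge (a point): Point on the hinge axis, mid-width of the tray, 135 mm above the bench. Its axes turn with the tray: y along the hinge, -x along the tray to the free edge with the grip tab, z square to the floor. Raising is a right-handed turn about +y.
- tray_floor (a point): Point on the upper face of the tray's floor, mid-width, 100 mm from the hinge towards the free edge; the tray's axes. Sheet steel tray, 244 mm wide; the 4 mm floor has its underside at hinge height and runs from 195 mm before the hinge (free edge) to 45 mm past it (open pouring lip over the tote); side and front walls reach 30 mm above the underside.
- tray_grip (a point): Grasp point in the grip tab, at (-209, 0, 54) mm from the hinge point; the tray's axes. Flat black plate, 10 mm thick, 70 mm wide (y), 54 mm long, on the front wall, leaning 0.55 rad outwards: root to tip runs along (-0.523, 0, 0.853), its faces look along (0.853, 0, 0.523) and back. The point is 33 mm up from the root. A gripper taking it squarely comes down tilted 32 degrees, wrist towards -x.
- tote_rim (a point): Middle of the rim of the near wall (under the tray's lip), on its inner face, of the green open-topped tote fixed on the bench; 95 mm above the bench. Its axes: x points into the tote, away from the tray, y along the wall, z up. Outside the tote is 210 mm (x) by 320 mm (y), 95 mm high; walls and floor 5 mm thick.
- moulding_a_center (a point): Black flat moulded plastic bracket with a window and small ribs, 72 by 48 mm, plate 6 mm thick, 16 mm over the rib, 35 g; the point lies on its centre, 4 mm above its underside. Lies in the tray. How well it slides is not known: at some tilt between about 0.25 and 0.56 rad (the same for both mouldings) it begins to slide.
- moulding_b_center (a point): A second, identical moulding in the tray; point as for the first.
- gauge_center (a point): Stepped dark steel gauge block on a rubber sole, 52 by 44 mm and 33 mm high, 250 g; the point lies 14 mm above its underside. Lies in the tray in its own lane, beside or between the mouldings. It grips better than the mouldings: it begins to slide at a tilt about 0.09 to 0.15 rad steeper than they do in the same run, which can be as little as 0.35 rad.
- tape_roll_center (a point): Roll of yellowish tape lying flat on the bench, 96 mm across, 45 mm high; point at its centre. Leave alone.
- marker: Blue marker pen lying on the bench, 130 mm long, 16 mm thick; origin under its middle. Leave alone.
- cutters: Side cutters lying on the bench, about 140 mm long, 50 mm over the handles; origin between the handles, at bench level. Leave alone.
Mind the look-alikes: they are no part of the job. What is shaped like the part that bears moulding_b_center but yellow is not meant. Leave any blue or pink look-alike of the part that bears moulding_a_center alone.

How it is judged:
On the way, in this order (a step that is already met when the one before it is completed fails the run):
1. the tray is raised by more than 0.15 rad (value of joint tray above 0.15 rad), for 0.1 s.
2. both mouldings are in the tote while the tray is still raised by more than 0.15 rad (x of moulding_a_center in the frame of tote_rim between -0.005 and 0.205 m and y of moulding_a_center in the frame of tote_rim between -0.16 and 0.16 m and z of each of moulding_a_center, moulding_b_center in the frame of tote_rim below -0.005 m and x of moulding_b_center in the frame of tote_rim between -0.005 and 0.205 m and y of moulding_b_center in the frame of tote_rim between -0.16 and 0.16 m and value of joint tray above 0.15 rad), for 0.1 s.
At the end, for the whole second after the job is handed in: both mouldings lie at rest inside the tote (their centres within its walls and below its rim), the tray rests level (within 0.03 rad), and the gauge block lies at rest in the tray within 30 mm of where it lay at the start (x of moulding_a_center in the frame of tote_rim between -0.005 and 0.205 m and y of moulding_a_center in the frame of tote_rim between -0.16 and 0.16 m and z of each of moulding_a_center, moulding_b_center in the frame of tote_rim below -0.005 m and x of moulding_b_center in the frame of tote_rim between -0.005 and 0.205 m and y of moulding_b_center in the frame of tote_rim between -0.16 and 0.16 m and value of joint tray below 0.03 rad and distance of gauge_center from where it was at the start of the episode below 0.03 m and linear speed of each of moulding_a, moulding_b, gauge below 0.02 m/s); the robot touches nothing.
It fails at once if the tray drops: it falls faster than 1.2 rad/s (velocity of joint tray below -1.2 rad/s).
It fails at once if the robot touches a moulding or the gauge block (contact force between any of the fingers, the arm and moulding_a above 0.5 N or contact force between any of the fingers, the arm and moulding_b above 0.5 N or contact force between any of the fingers, the arm and gauge above 0.5 N).
It fails at once if a thing on the bench is moved by more than 20 mm (distance of any of tape_roll_center, marker, cutters from where it was at the start of the episode above 0.02 m).
It also fails if it takes over 56 s, if anything falls off the work surface, if the arm or the gripper's body presses on something with over 40 N, if the wrist force passes 120 N, or if a joint passes its speed limit or range.

## Working session

There is one attempt and no reset: what is moved stays moved. The work goes in short steps, Python scripts to look and compute and a tool call to move; the robot and the scene stay as the last step left them, time stands still between calls to the robot, and variables do not carry over. Pictures are saved under pics/ and viewed, and the job is handed in when it is done.

Besides the shell and the picture viewer there is one more tool, called after ">>>" in YAML: its name, and indented under it one key for each argument. drive_tool: Moves the arm, as the interface text tells. Its arguments: {"type":"object","properties":{"targets":{"type":"string"},"newtons":{"type":"number"}},"required":["targets"]}

```bash
mkdir -p pics; python3 - <<'E'
from plant import env,get_image,camera_info,order,finder
import cv2,numpy as np
for c in ("side","top"):
    im=get_image(c); cv2.imwrite(f"pics/{c}0.png",im[:,:,::-1]); print(c,camera_info(c))
    for n in ("tray_hinge","tray_grip","tray_floor","moulding_a_center","gauge_center","tote_rim","tape_roll_center","marker","cutters"):
        try:
            r=finder.look_for(n,c); print(n,[(round(d['p'],2),round(d['location'][0]*420),round(d['location'][1]*560)) for d in r])
        except Exception as e: print(n,e)
s=env.read_state(); print({k:np.round(v,3).tolist() for k,v in s.items()}, env.hold_point_z)
E
```

```text
side {'fx': 428.3405918316933, 'fy': 428.3405918316933, 'cx': 275.5587015954071, 'cy': 210.74987441261555, 'origin': array([ 0.50635991, -0.7516749 ,  0.7603573 ]), 'attitude': array([[ 0.99939656, -0.00673089,  0.03407648],
       [-0.0312225 , -0.60396663,  0.79639781],
       [ 0.01522059, -0.79698118, -0.60381233]])}
tray_hinge [(0.59, 226, 323)]
tray_grip [(0.57, 222, 326)]
tray_floor [(0.8, 224, 322)]
moulding_a_center [(0.94, 388, 170), (0.62, 282, 216), (0.57, 237, 305)]
gauge_center [(0.6, 218, 307)]
tote_rim [(0.96, 284, 407)]
tape_roll_center [(0.41, 337, 195)]
marker [(0.64, 345, 296)]
cutters [(0.84, 335, 197)]
top {'fx': 388.92830216214736, 'fy': 388.92830216214736, 'cx': 282.0584087514226, 'cy': 206.28347848345877, 'origin': array([0.36742794, 0.04673458, 1.00349864]), 'attitude': array([[-0.02206912, -0.98219944,  0.18654014],
       [-0.99974142,  0.02065818, -0.00950445],
       [ 0.00548169, -0.18670166, -0.98240137]])}
tray_hinge [(0.68, 159, 290)]
tray_grip [(0.76, 159, 287)]
tray_floor [(0.72, 161, 290)]
moulding_a_center [(0.87, 173, 317), (0.87, 273, 313), (0.86, 288, 417)]
gauge_center [(0.68, 170, 290)]
tote_rim [(0.76, 86, 315), (0.24, 280, 377)]
tape_roll_center [(0.78, 151, 197)]
marker [(0.57, 198, 379)]
cutters [(0.91, 281, 373), (0.59, 159, 259), (0.37, 152, 197)]
{'t': 1.0, 'joints': [-1.313, 0.313, 0.046, 1.304, -0.0, 1.431], 'joint_velocities': [-0.001, 0.001, 0.001, 0.001, 0.0, 0.001], 'joint_torque': [-0.001, -48.047, 29.882, 0.0, -0.0, 0.0], 'position': [0.223, -0.53, 0.231], 'tool_rot': [[0.0, 0.387, -0.922], [-0.0, -0.922, -0.387], [-1.0, 0.0, 0.0]], 'force': [-0.269, -0.882, 0.685], 'moment': [-0.003, 0.011, 0.028], 'gripper_width': 0.086} 0.0187
```

View pics/side0.png

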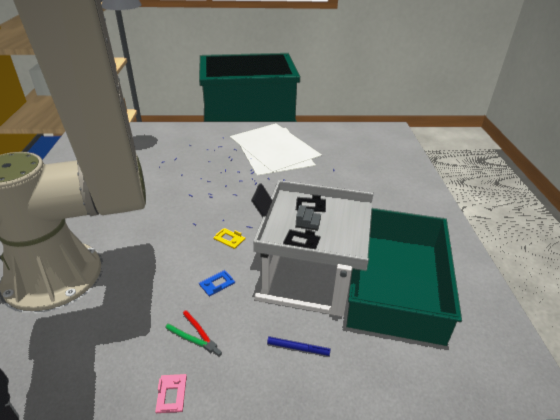

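View pics/top0.png

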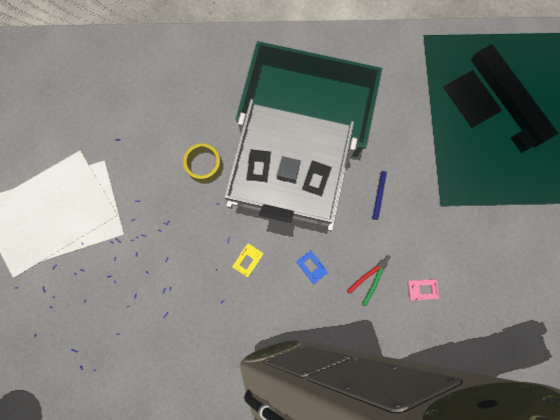

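Side view: tray in the middle (tab at about (262,200)), tote to its right, cutters, marker and coloured look-alikes nearer the camera. Top view: tray turned roughly 12°, tab at (277,213), mouldings at (259,165) and (317,178) with the gauge at (289,168) between them, tape at (202,161). Next I zoom in to fit the tray pose.

```bash
python3 - <<'E'
import cv2
a=cv2.imread("pics/top0.png")[90:240,215:375]; cv2.imwrite("pics/topz.png",cv2.resize(a,None,fx=4.9,fy=4,interpolation=cv2.INTER_CUBIC)[:, :] if 0 else cv2.resize(a,None,fx=4,fy=4,interpolation=cv2.INTER_CUBIC))
b=cv2.imread("pics/side0.png")[175:325,240:390]; cv2.imwrite("pics/sidez.png",cv2.resize(b,None,fx=4,fy=4,interpolation=cv2.INTER_CUBIC))
E
```

```text
(no output)
```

View pics/topz.png

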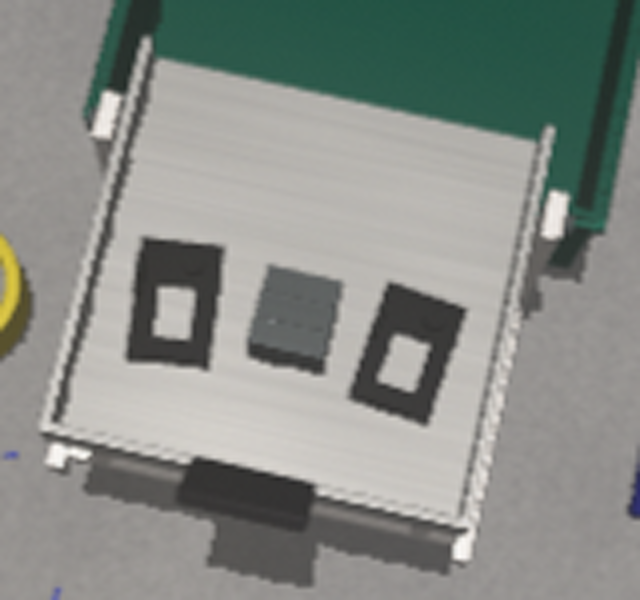

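View pics/sidez.png

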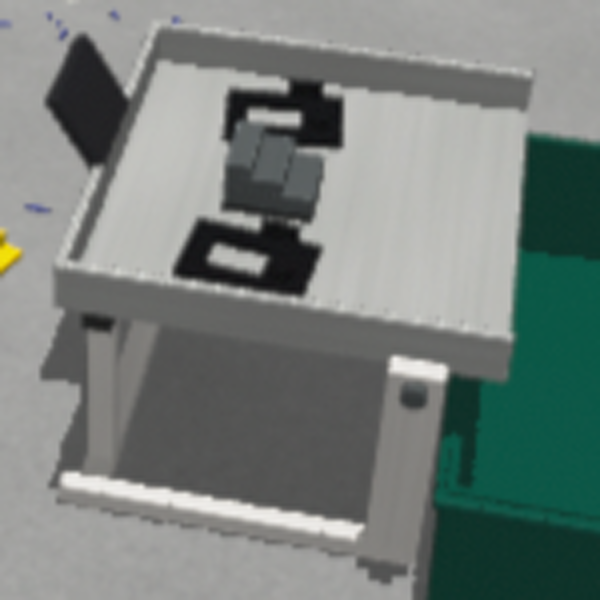

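```bash
cat > h.py <<'E'
import numpy as np
from plant import camera_info
def proj(P,c):
    i=camera_info(c); R=np.array(i['attitude']); q=(np.atleast_2d(P)-i['origin'])@R
    return np.c_[i['fx']*q[:,0]/q[:,2]+i['cx'], i['fy']*q[:,1]/q[:,2]+i['cy']]
def tray(P,x,y,yaw,tilt=0,h=.135):
    P=np.atleast_2d(np.array(P,float))/1000
    c,s=np.cos(tilt),np.sin(tilt); Ry=np.array([[c,0,s],[0,1,0],[-s,0,c]])
    c,s=np.cos(yaw),np.sin(yaw); Rz=np.array([[c,-s,0],[s,c,0],[0,0,1]])
    return P@Ry.T@Rz.T+[x,y,h]
E
cat > fit.py <<'E'
from h import *
from scipy.optimize import least_squares
T=[((45,122,30),(148,38)),((45,-122,30),(549,128)),((-195,122,30),(43,430)),((-195,-122,30),(465,528)),((45,119,4),(158,60)),((45,-119,4),(537,142))]
S=[((-195,122,30),(157,25)),((-195,-122,30),(57,270)),((45,-122,30),(512,338)),((45,122,30),(532,73)),((45,-122,0),(508,380)),((-195,-122,0),(57,305))]
def px(L,o): return np.array([p for _,p in L])/4-.375+o
m={'top':(np.array([a for a,_ in T]),px(T,[215,90])),'side':(np.array([a for a,_ in S]),px(S,[240,175]))}
def res(v,cs=('top','side')): return np.concatenate([(proj(tray(m[c][0],*v),c)-m[c][1]).ravel() for c in cs])
for cs in (('top',),('side',),('top','side')):
    r=least_squares(res,[.6,0,-.2],args=(cs,)); print(cs,r.x.round(4),np.degrees(r.x[2]).round(2)); print(r.fun.reshape(-1,2).round(1).tolist())
v=r.x
for n,P in dict(grip=(-209,0,54),tip=(-220,0,72),root=(-192,0,26)).items(): print(n,tray(P,*v).round(4),proj(tray(P,*v),'top').round(1),proj(tray(P,*v),'side').round(1))
# tab corners
for sy in (35,-35): print('tipcorner',proj(tray((-220,sy,72),*v),'top').round(1),proj(tray((-220,sy,72),*v),'side').round(1))
E
python3 fit.py
```

```text
('top',) [ 7.080e-01 -4.000e-04 -2.524e-01] -14.46
[[-1.3, -0.6], [1.8, -0.2], [-1.6, 0.1], [1.3, 0.7], [-1.8, -0.8], [1.5, 0.4]]
('side',) [ 0.7089 -0.0014 -0.2496] -14.3
[[-1.0, -1.3], [-0.6, -1.0], [1.1, 0.4], [0.8, -0.5], [-0.0, 0.5], [-0.4, 0.8]]
('top', 'side') [ 0.7085 -0.0008 -0.2505] -14.35
[[-1.2, -0.7], [1.9, -0.5], [-1.3, -0.0], [1.7, 0.4], [-1.7, -0.9], [1.6, 0.1], [-1.1, -1.5], [-0.8, -1.3], [0.8, 0.1], [0.6, -0.7], [-0.3, 0.3], [-0.6, 0.5]]
grip [[0.5061 0.051  0.189 ]] [[276.5 213.8]] [[260.7 197.9]]
tip [[0.4954 0.0538 0.207 ]] [[275.2 217.5]] [[256.  190.8]]
root [[0.5225 0.0468 0.161 ]] [[278.4 208.5]] [[267.9 208.7]]
tipcorner [[258.8 213.7]] [[259.8 182.6]]
tipcorner [[291.7 221.2]] [[252.  199.5]]
```

The tray pose fits well from both cameras: hinge at (0.708, -0.001), yaw -14.35°. The predicted tab corners match the picture within about 1 px. The tool stays vertical, so I will take the 70 mm wide tab by its side edges. The jaws then lie parallel to the hinge and the tab can pivot between the pads.

>>> drive_tool:
  targets: "23 48 20 -3 85; 46 97 40 -6 85; 70 145 60 -9 85; 93 194 70 -12 85; 117 242 70 -15 85; 140 291 70 -18 85; 163 340 70 -22 85; 187 388 70 -25 85; 210 437 70 -28 85; 233 485 70 -31 85; 257 534 70 -34 85; 280 582 70 -37 85"
  newtons: 40

```text
t: 2.5
position: [0.4944, 0.0057, 0.3015]
tool_rot: [[0.006, -0.174, -0.985], [0.04, -0.984, 0.174], [-0.999, -0.041, 0.001]]
force: [1.3, -0.7, 0.1]
gripper_width: 0.0845
```

```bash
python3 - <<'E'
from plant import env,get_image
import cv2,numpy as np
s=env.read_state(); print({k:np.round(s[k],4).tolist() for k in('t','position','tool_rot','force','gripper_width','joints')})
for c in("top","side"): cv2.imwrite(f"pics/{c}1.png",get_image(c)[:,:,::-1])
E
```

```text
{'t': 2.5, 'position': [0.4944, 0.0057, 0.3015], 'tool_rot': [[0.0061, -0.1737, -0.9848], [0.0403, -0.984, 0.1738], [-0.9992, -0.0407, 0.001]], 'force': [1.26, -0.7129, 0.0971], 'gripper_width': 0.0845, 'joints': [-0.1761, 0.1413, -0.0048, 1.4258, 0.0408, 3.1402]}
```

View pics/side1.png

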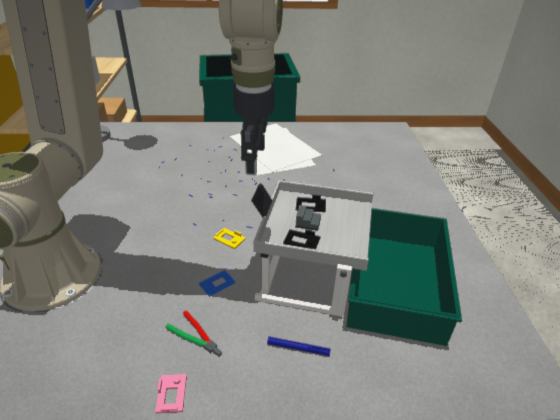

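Side view: gripper above the tab at about (251,170). Joint 6 has reached its limit (3.14), so this wrist branch will not work. I will use the equivalent half-turn grasp and unwind the wrist the other way.

>>> drive_tool:
  targets: "0 0 0 10 85; 0 0 0 20 85; 0 0 0 30 85; 0 0 0 40 85; 0 0 0 50 85; 0 0 0 60 85; 0 0 0 70 85; 0 0 0 80 85; 0 0 0 90 85; 0 0 0 100 85; 0 0 0 110 85; 0 0 0 120 85"

```text
t: 4.1
position: [0.4932, 0.0012, 0.3014]
tool_rot: [[-0.037, 0.94, 0.339], [-0.015, 0.338, -0.941], [-0.999, -0.04, 0.002]]
force: [0.9, 0.2, -0.8]
gripper_width: 0.085
```

```bash
python3 - <<'E'
from plant import env
import numpy as np
s=env.read_state(); print({k:np.round(s[k],4).tolist() for k in('t','position','tool_rot','force','joints')}); R=np.array(s['tool_rot']);print(np.degrees(np.arctan2(R[1,1],R[0,1])))
E
```

```text
{'t': 4.1, 'position': [0.4932, 0.0012, 0.3014], 'tool_rot': [[-0.0371, 0.9401, 0.3388], [-0.0152, 0.3384, -0.9409], [-0.9992, -0.04, 0.0018]], 'force': [0.9181, 0.2173, -0.802], 'joints': [-0.1479, 0.1736, 0.0335, 1.4652, -0.0205, 1.0777]}
19.797194068944155
```

>>> drive_tool:
  targets: "1 8 0 10 85; 3 17 0 20 85; 5 26 0 30 85; 7 34 0 40 85; 9 43 0 50 85; 10 51 0 56 85; 10 51 0 56 85"

```text
t: 4.97
position: [0.5034, 0.0528, 0.3014]
tool_rot: [[-0.009, 0.25, 0.968], [-0.039, 0.967, -0.25], [-0.999, -0.04, 0.001]]
force: [0.2, -0.7, -0.7]
gripper_width: 0.0849
```

```bash
python3 - <<'E'
from plant import env,get_image
import numpy as np,cv2
s=env.read_state(); print({k:np.round(s[k],4).tolist() for k in('t','position','tool_rot','force','joints')}); R=np.array(s['tool_rot']);print(np.degrees(np.arctan2(R[1,1],R[0,1])))
im=get_image("top");cv2.imwrite("pics/top2.png",cv2.resize(im[80:290,150:430,::-1],None,fx=2.5,fy=2.5))
E
```

```text
{'t': 4.975, 'position': [0.5034, 0.0528, 0.3014], 'tool_rot': [[-0.0088, 0.2503, 0.9681], [-0.0389, 0.9673, -0.2505], [-0.9992, -0.0399, 0.0012]], 'force': [0.1572, -0.7319, -0.6746], 'joints': [-0.0307, 0.1777, 0.0387, 1.4395, -0.0392, 0.2226]}
75.49256867037029
```

View pics/top2.png

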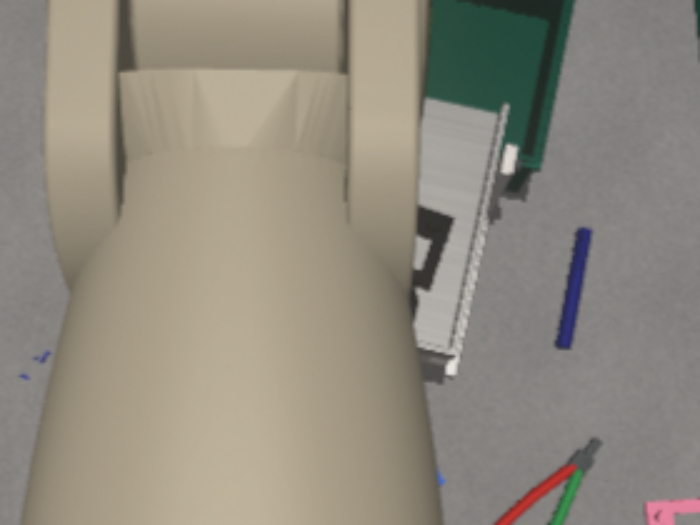

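The arm hides the tab in the top view, so I will descend in stages and watch the force.

>>> drive_tool:
  targets: "0 -1 -30 0 85; 0 -2 -60 0 85; 0 -2 -80 0 85; 0 -2 -90 0 85; 0 -2 -98 0 85; 0 -2 -104 0 85; 0 -2 -104 0 85"

```text
t: 5.9
position: [0.5038, 0.0519, 0.1974]
tool_rot: [[-0.008, 0.247, 0.969], [-0.038, 0.968, -0.247], [-0.999, -0.039, 0.001]]
force: [0.3, 0.4, 1.0]
gripper_width: 0.085
```

```bash
python3 - <<'E'
from plant import env,get_image
import numpy as np,cv2
s=env.read_state(); print({k:np.round(s[k],4).tolist() for k in('t','position','force','joints')})
im=get_image("side");cv2.imwrite("pics/side2.png",cv2.resize(im[120:320,190:390,::-1],None,fx=3,fy=3,interpolation=cv2.INTER_CUBIC))
E
```

```text
{'t': 5.9, 'position': [0.5038, 0.0519, 0.1974], 'force': [0.3461, 0.4053, 1.0344], 'joints': [-0.0327, 0.2036, -0.1837, 1.1907, -0.0387, 0.2176]}
```

View pics/side2.png

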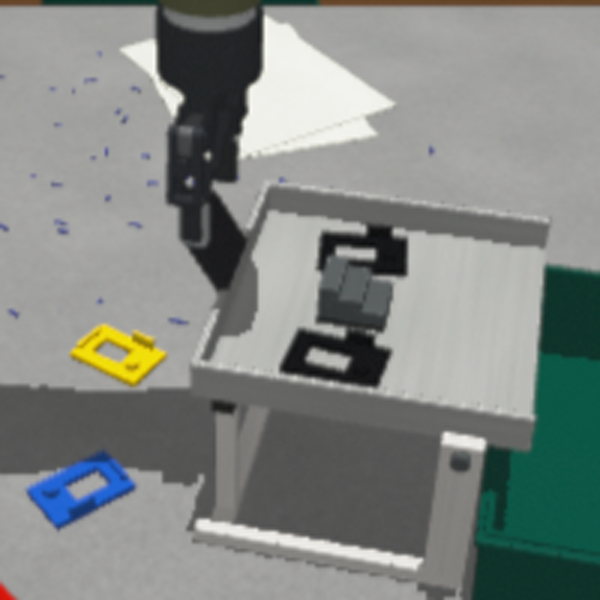

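Zoomed side view: the near finger at about (195,235) stands just outside the near edge of the tab, with no contact. I continue down and close.

>>> drive_tool:
  targets: "0 0 -10 0 85; 0 0 -20 0 85; 0 0 -28 0 85; 0 0 -28 0 85; 0 0 -28 0 60; 0 0 -28 0 60; 0 0 -28 0 60; 0 0 -28 0 60"
  newtons: 40

```text
t: 6.95
position: [0.5034, 0.0503, 0.1701]
tool_rot: [[-0.009, 0.247, 0.969], [-0.042, 0.968, -0.247], [-0.999, -0.043, 0.002]]
force: [-3.1, -8.0, 2.7]
gripper_width: 0.0695
```

```bash
python3 - <<'E'
from plant import env,get_image
import numpy as np,cv2
s=env.read_state(); print({k:np.round(s[k],4).tolist() for k in('t','position','force','moment','joints','gripper_width')})
im=get_image("side");cv2.imwrite("pics/side3.png",cv2.resize(im[120:320,190:390,::-1],None,fx=3,fy=3,interpolation=cv2.INTER_CUBIC))
from h import *
v=(.7085,-.0008,-.2505)
P0=tray((-212,0,60),*v)[0]
for t in np.arange(0,.75,.05): print(round(t,2),((tray((-212,0,60),*v,t)[0]-P0)*1000).round(1))
E
```

```text
{'t': 6.95, 'position': [0.5034, 0.0503, 0.1701], 'force': [-3.1249, -7.9649, 2.7067], 'moment': [-0.8366, 0.463, 0.5037], 'joints': [-0.0339, 0.2178, -0.2344, 1.126, -0.0422, 0.2163], 'gripper_width': 0.0695}
0.0 [0. 0. 0.]
0.05 [ 3.2 -0.8 10.5]
0.1 [ 6.8 -1.7 20.9]
0.15 [11.  -2.8 31. ]
0.2 [15.6 -4.  40.9]
0.25 [20.8 -5.3 50.6]
0.3 [26.4 -6.7 60. ]
0.35 [32.4 -8.3 69.1]
0.4 [38.8 -9.9 77.8]
0.45 [ 45.7 -11.7  86.2]
0.5 [ 53.  -13.6  94.3]
0.55 [ 60.7 -15.5 102. ]
0.6 [ 68.7 -17.6 109.2]
0.65 [ 77.1 -19.7 116.1]
0.7 [ 85.7 -21.9 122.5]
```

View pics/side3.png

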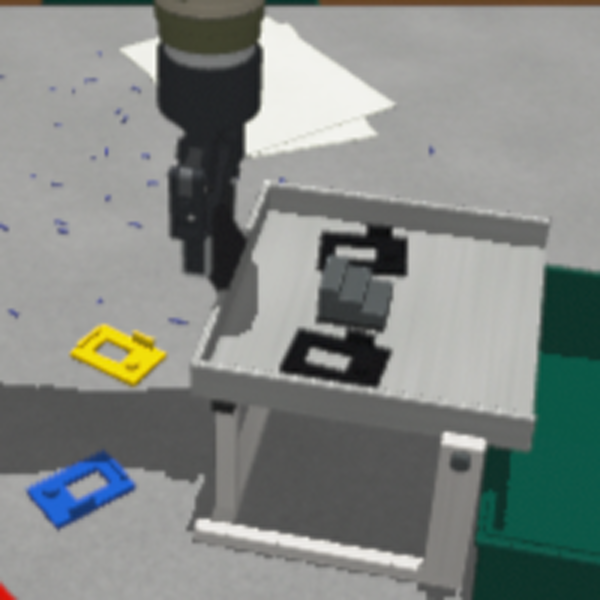

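The tab is held (width 69.5 mm, force about 8 N sideways). I now raise it along the arc to about 0.22 rad, with a small sideways correction.

>>> drive_tool:
  targets: "0 -2 0 0 60; 1 -2 4 0 60; 3 -3 8 0 60; 4 -3 13 0 60; 5 -3 17 0 60; 7 -4 21 0 60; 8 -4 25 0 60; 10 -5 29 0 60; 12 -5 33 0 60; 14 -6 37 0 60; 16 -6 41 0 60; 18 -6.5 45 0 60"

```text
t: 8.5
position: [0.5221, 0.0454, 0.2147]
tool_rot: [[-0.008, 0.247, 0.969], [-0.039, 0.968, -0.247], [-0.999, -0.039, 0.002]]
force: [-2.2, 2.7, -4.5]
gripper_width: 0.0692
```

```bash
cat > look.py <<'E'
import sys
from plant import env,get_image,finder
import numpy as np,cv2
s=env.read_state(); print({k:np.round(s[k],4).tolist() for k in('t','position','force','gripper_width')})
im=get_image("side");cv2.imwrite(f"pics/side{sys.argv[1]}.png",cv2.resize(im[100:340,190:470,::-1],None,fx=2.5,fy=2.5,interpolation=cv2.INTER_CUBIC))
for n in ("moulding_a_center","gauge_center"):
    print(n,[(round(d['p'],2),round(d['location'][1]*560),round(d['location'][0]*420)) for d in finder.look_for(n,"side")])
E
python3 look.py 4
```

```text
{'t': 8.5, 'position': [0.5221, 0.0454, 0.2147], 'force': [-2.168, 2.6865, -4.4949], 'gripper_width': 0.0692}
moulding_a_center [(0.77, 311, 228), (0.72, 324, 221), (0.63, 170, 389), (0.6, 213, 281)]
gauge_center [(0.85, 309, 215)]
```

View pics/side4.png

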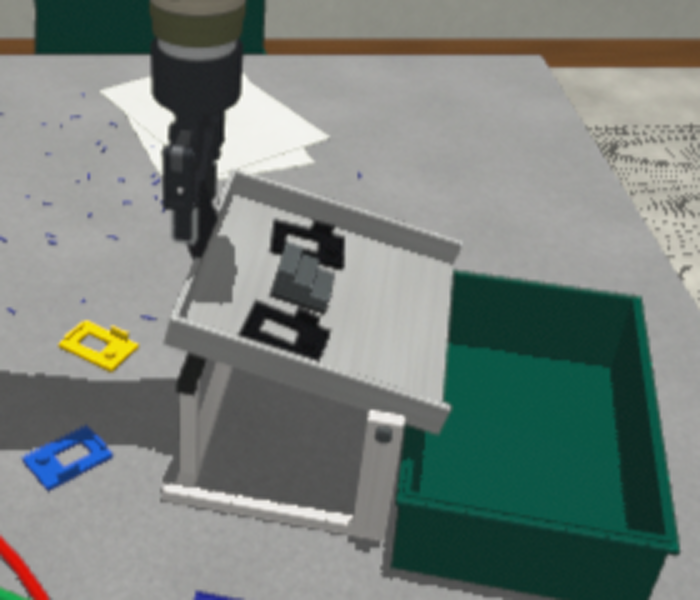

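The tray is at about 0.22 rad (wall edge clearly tilted) and all parts lie where they were, with the mouldings at zoomed (310,240) and (285,330). I continue in small steps and convert the detections into tray coordinates.

```bash
cat > look.py <<'E'
import sys
from plant import env,get_image,finder
import numpy as np,cv2
from h import *
from scipy.optimize import brentq
v=(.7085,-.0008,-.2505)
z0=.1701
s=env.read_state(); print({k:np.round(s[k],3).tolist() for k in('t','position','force','gripper_width')})
tilt=brentq(lambda t:(tray((-212,0,60),*v,t)[0,2]-tray((-212,0,60),*v)[0,2])-(s['position'][2]-z0),-.1,1.1)
print('tilt',round(tilt,3))
im=get_image("side");cv2.imwrite(f"pics/side{sys.argv[1]}.png",cv2.resize(im[100:340,190:470,::-1],None,fx=2.5,fy=2.5,interpolation=cv2.INTER_CUBIC))
def inv(px,z):  # side px -> tray xy
    from scipy.optimize import fsolve
    return fsolve(lambda q: (proj(tray((q[0],q[1],z),*v,tilt),'side')[0]-px),[-80,0])
for n,z in (("moulding_a_center",8),("gauge_center",20)):
    for d in finder.trace(n,"side"):
        yy,xx=np.nonzero(d['mask']); 
        if len(xx)==0: continue
        p=(xx.mean(),yy.mean()); print(n,round(d['p'],2),np.round(p),len(xx),inv(p,z).round())
E
python3 look.py 5; python3 -c "
from h import *
v=(.7085,-.0008,-.2505);P0=tray((-212,0,60),*v,.22)[0]
for t in np.arange(.22,.5,.01): print(round(t,2),((tray((-212,0,60),*v,t)[0]-P0)*1000).round(1))"
```

```text
{'t': 8.65, 'position': [0.522, 0.045, 0.215], 'force': [-3.093, 1.868, -4.093], 'gripper_width': 0.069}
tilt 0.218
moulding_a_center 0.85 [171. 393.] 904 [-223. -490.]
moulding_a_center 0.67 [304. 231.] 442 [-99. -65.]
moulding_a_center 0.62 [215. 283.] 463 [-229. -278.]
gauge_center 0.7 [310. 211.] 460 [-99.  -6.]
0.22 [0. 0. 0.]
0.23 [ 1.  -0.3  1.9]
0.24 [ 2.1 -0.5  3.9]
0.25 [ 3.1 -0.8  5.8]
0.26 [ 4.2 -1.1  7.7]
0.27 [ 5.3 -1.4  9.6]
0.28 [ 6.4 -1.6 11.4]
0.29 [ 7.6 -1.9 13.3]
0.3 [ 8.7 -2.2 15.2]
0.31 [ 9.9 -2.5 17. ]
0.32 [11.1 -2.8 18.8]
0.33 [12.3 -3.1 20.6]
0.34 [13.5 -3.5 22.4]
0.35 [14.7 -3.8 24.2]
0.36 [16.  -4.1 26. ]
0.37 [17.3 -4.4 27.8]
0.38 [18.6 -4.8 29.5]
0.39 [19.9 -5.1 31.3]
0.4 [21.2 -5.4 33. ]
0.41 [22.6 -5.8 34.7]
0.42 [23.9 -6.1 36.4]
0.43 [25.3 -6.5 38.1]
0.44 [26.7 -6.8 39.8]
0.45 [28.1 -7.2 41.4]
0.46 [29.5 -7.6 43.1]
0.47 [31.  -7.9 44.7]
0.48 [32.4 -8.3 46.3]
0.49 [33.9 -8.7 47.9]
0.5 [35.4 -9.1 49.5]
```

>>> drive_tool:
  targets: "1 0 2 0 60; 2 -0.5 4 0 60; 3 -1 6 0 60; 4 -1 7.5 0 60; 5 -1.4 9.5 0 60; 5 -1.4 9.5 0 60; 5 -1.4 9.5 0 60"

```text
t: 9.68
position: [0.5272, 0.0441, 0.2238]
tool_rot: [[-0.008, 0.247, 0.969], [-0.038, 0.968, -0.247], [-0.999, -0.039, 0.002]]
force: [2.2, 2.1, -8.1]
gripper_width: 0.0698
```

```bash
python3 look.py 6;  python3 -c "
from h import *
v=(.7085,-.0008,-.2505);P0=tray((-212,0,60),*v,.27)[0]
for t in np.arange(.27,.5,.01): print(round(t,2),((tray((-212,0,60),*v,t)[0]-P0)*1000).round(1))"
```

```text
{'t': 9.675, 'position': [0.527, 0.044, 0.224], 'force': [2.198, 2.116, -8.107], 'gripper_width': 0.07}
tilt 0.267
moulding_a_center 0.83 [305. 230.] 476 [-99. -64.]
moulding_a_center 0.83 [171. 393.] 847 [-222. -496.]
moulding_a_center 0.71 [216. 282.] 506 [-228. -286.]
gauge_center 0.78 [311. 211.] 405 [-99. -10.]
0.27 [0. 0. 0.]
0.28 [ 1.1 -0.3  1.9]
0.29 [ 2.3 -0.6  3.7]
0.3 [ 3.4 -0.9  5.6]
0.31 [ 4.6 -1.2  7.4]
0.32 [ 5.8 -1.5  9.3]
0.33 [ 7.  -1.8 11.1]
0.34 [ 8.2 -2.1 12.9]
0.35 [ 9.4 -2.4 14.7]
0.36 [10.7 -2.7 16.5]
0.37 [12.  -3.1 18.2]
0.38 [13.3 -3.4 20. ]
0.39 [14.6 -3.7 21.7]
0.4 [15.9 -4.1 23.4]
0.41 [17.2 -4.4 25.2]
0.42 [18.6 -4.8 26.9]
0.43 [20.  -5.1 28.5]
0.44 [21.4 -5.5 30.2]
0.45 [22.8 -5.8 31.9]
0.46 [24.2 -6.2 33.5]
0.47 [25.6 -6.6 35.1]
0.48 [27.1 -6.9 36.7]
0.49 [28.6 -7.3 38.3]
```

No motion yet at 0.27.

>>> drive_tool:
  targets: "1 -0.3 2 0 60; 2.3 -0.6 3.7 0 60; 3.4 -0.9 5.6 0 60; 3.4 -0.9 5.6 0 60; 3.4 -0.9 5.6 0 60"

```text
t: 10.45
position: [0.5304, 0.0433, 0.2294]
tool_rot: [[-0.008, 0.247, 0.969], [-0.038, 0.968, -0.247], [-0.999, -0.039, 0.002]]
force: [4.5, 2.1, -8.2]
gripper_width: 0.0692
```

```bash
python3 look.py 7
```

```text
{'t': 10.45, 'position': [0.53, 0.043, 0.229], 'force': [4.543, 2.068, -8.213], 'gripper_width': 0.069}
tilt 0.297
moulding_a_center 0.85 [317. 233.] 473 [-74. -66.]
moulding_a_center 0.8 [171. 392.] 914 [-222. -498.]
moulding_a_center 0.7 [217. 283.] 437 [-226. -292.]
gauge_center 0.8 [312. 210.] 473 [-99.  -8.]
gauge_center 0.44 [319. 217.] 6912 [-80. -25.]
```

View pics/side7.png

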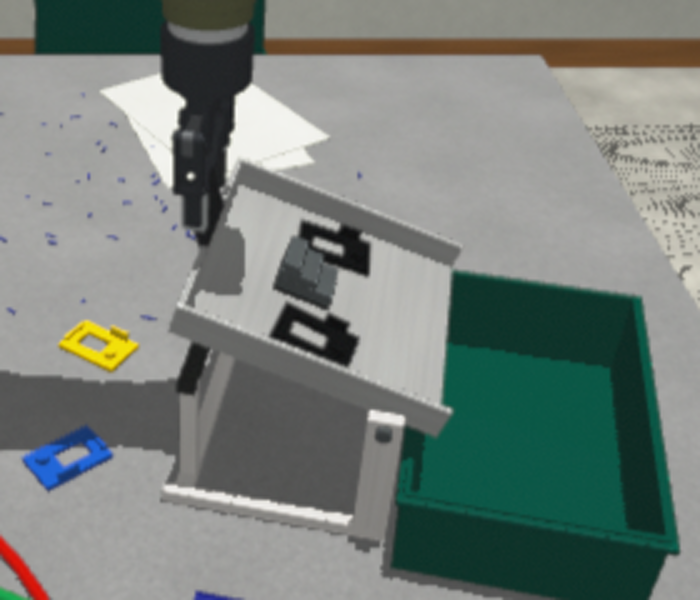

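Both mouldings have started sliding together (about 25 mm, now at zoomed (335,245) and (315,335)), and the gauge has not moved. I hold at this tilt.

>>> drive_tool:
  targets: "0 0 0 0 60; 0 0 0 0 60; 0 0 0 0 60"

```text
t: 10.98
position: [0.5305, 0.0432, 0.2295]
tool_rot: [[-0.008, 0.247, 0.969], [-0.038, 0.968, -0.247], [-0.999, -0.039, 0.002]]
force: [4.5, 2.2, -7.7]
gripper_width: 0.0693
```

```bash
python3 look.py 8
```

```text
{'t': 10.975, 'position': [0.53, 0.043, 0.229], 'force': [4.483, 2.161, -7.727], 'gripper_width': 0.069}
tilt 0.297
moulding_a_center 0.8 [357. 249.] 447 [ 19. -64.]
moulding_a_center 0.59 [171. 393.] 928 [-222. -499.]
moulding_a_center 0.56 [216. 283.] 486 [-228. -292.]
gauge_center 0.89 [312. 210.] 438 [-99.  -8.]
```

View pics/side8.png

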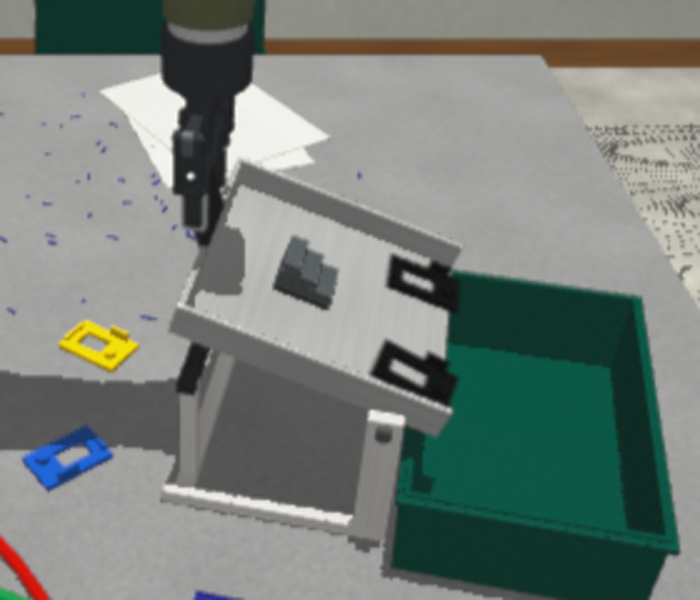

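Both mouldings are at the lip (zoomed (425,283) and (415,372)), and the gauge is unmoved at (305,272). I keep holding.

>>> drive_tool:
  targets: "0 0 0 0 60; 0 0 0 0 60; 0 0 0 0 60; 0 0 0 0 60; 0 0 0 0 60; 0 0 0 0 60"

```text
t: 11.88
position: [0.5305, 0.0432, 0.2295]
tool_rot: [[-0.008, 0.247, 0.969], [-0.038, 0.968, -0.247], [-0.999, -0.039, 0.002]]
force: [4.6, 2.5, -7.6]
gripper_width: 0.0695
```

```bash
python3 look.py 9
```

```text
{'t': 11.875, 'position': [0.53, 0.043, 0.23], 'force': [4.553, 2.465, -7.615], 'gripper_width': 0.07}
tilt 0.297
moulding_a_center 0.83 [171. 393.] 867 [-222. -498.]
moulding_a_center 0.69 [405. 299.] 263 [ 132. -154.]
moulding_a_center 0.56 [216. 283.] 399 [-228. -293.]
gauge_center 0.73 [406. 279.] 11141 [ 129. -111.]
gauge_center 0.66 [312. 209.] 480 [-99.  -7.]
```

View pics/side9.png

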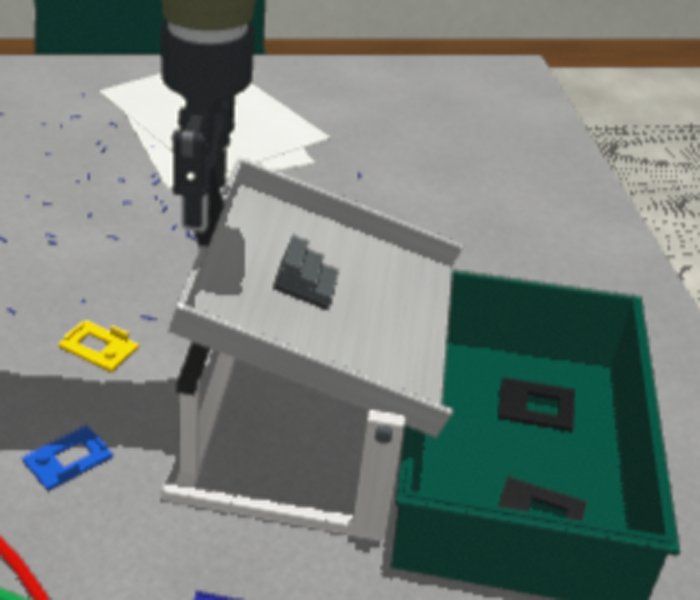

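Both mouldings lie flat on the tote floor (zoomed (537,403) and (543,497)) and the gauge is unmoved. I lower the tray slowly along the same arc.

>>> drive_tool:
  targets: "-2.3 0.5 -3.8 0 60; -4.5 1.1 -7.5 0 60; -6.7 1.7 -11.3 0 60; -8.8 2.2 -15.2 0 60; -10.8 2.7 -19.1 0 60; -12.6 3.2 -23 0 60; -14.6 3.7 -27 0 60; -16.3 4.2 -31 0 60; -18 4.6 -35 0 60; -19.6 5 -39 0 60; -21 5.4 -43.3 0 60; -22.4 5.7 -47.5 0 60"

```text
t: 13.52
position: [0.5068, 0.0494, 0.1815]
tool_rot: [[-0.01, 0.246, 0.969], [-0.038, 0.969, -0.246], [-0.999, -0.039, -0.0]]
force: [0.3, 4.9, -1.0]
gripper_width: 0.0698
```

>>> drive_tool:
  targets: "-1.3 0.3 -4.2 0 60; -2.7 0.6 -8.4 0 60; -3.4 0.8 -10.5 0 60; -4 1 -12 0 60; -4 1 -12.6 0 60; -4 1 -13 0 60; -4 1 -13 0 60"

```text
t: 14.4
position: [0.5036, 0.0502, 0.1715]
tool_rot: [[-0.006, 0.245, 0.969], [-0.039, 0.969, -0.245], [-0.999, -0.039, 0.003]]
force: [-2.9, 5.2, 14.4]
gripper_width: 0.0695
```

```bash
python3 look.py 10
```

```text
{'t': 14.4, 'position': [0.504, 0.05, 0.172], 'force': [-2.892, 5.214, 14.378], 'gripper_width': 0.07}
tilt 0.007
moulding_a_center 0.71 [170. 394.] 817 [-233. -468.]
moulding_a_center 0.71 [404. 261.] 430 [121. -84.]
moulding_a_center 0.59 [216. 283.] 449 [-239. -235.]
moulding_a_center 0.55 [405. 299.] 268 [ 120. -190.]
gauge_center 0.61 [307. 218.] 474 [-98.  -6.]
```

View pics/side10.png

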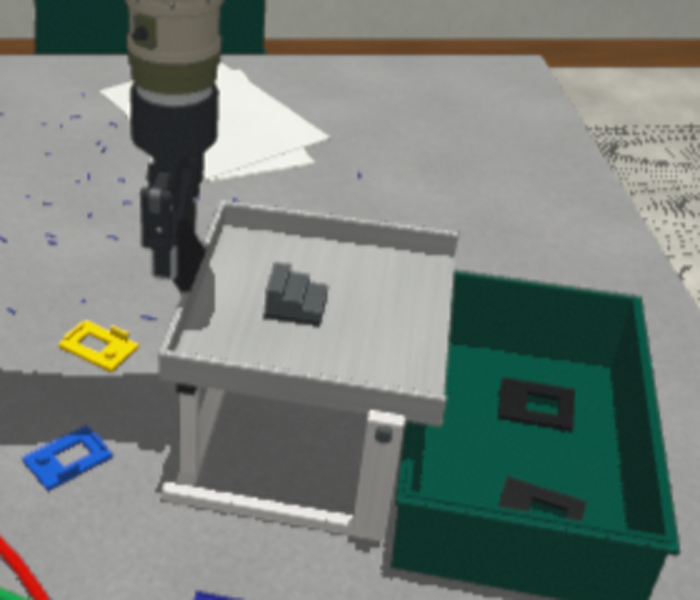

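The tray is level on its stand (the upward 14 N shows contact). I open, wait, and lift straight off.

>>> drive_tool:
  targets: "0 0 0 0 85; 0 0 0 0 85; 0 0 0 0 85; 0 0 0 0 85; 0 0 0 0 85"

```text
t: 15.18
position: [0.5036, 0.0497, 0.1687]
tool_rot: [[-0.009, 0.247, 0.969], [-0.039, 0.968, -0.247], [-0.999, -0.04, 0.001]]
force: [-1.0, 0.0, -0.7]
gripper_width: 0.0852
```

>>> drive_tool:
  targets: "0 0 10 0 85; 0 0 25 0 85; 0 0 45 0 85; 0 0 70 0 85; 0 0 100 0 85; -20 0 130 0 85; -40 0 130 0 85; -40 0 130 0 85; -40 0 130 0 85"

```text
t: 16.3
position: [0.4643, 0.0498, 0.2994]
tool_rot: [[-0.007, 0.247, 0.969], [-0.039, 0.968, -0.247], [-0.999, -0.039, 0.002]]
force: [-0.5, -0.7, 0.3]
gripper_width: 0.0849
```

```bash
python3 look.py 11; python3 - <<'E'
import cv2
from plant import get_image
cv2.imwrite("pics/top11.png",get_image("top")[:,:,::-1])
cv2.imwrite("pics/side11f.png",get_image("side")[:,:,::-1])
E
```

```text
{'t': 16.3, 'position': [0.464, 0.05, 0.299], 'force': [-0.475, -0.657, 0.306], 'gripper_width': 0.085}
tilt 0.758
moulding_a_center 0.96 [216. 283.] 472 [-251. -385.]
moulding_a_center 0.87 [405. 299.] 286 [198. -59.]
moulding_a_center 0.76 [171. 393.] 882 [-245. -550.]
gauge_center 0.78 [307. 218.] 473 [-136. -117.]
```

View pics/side11f.png

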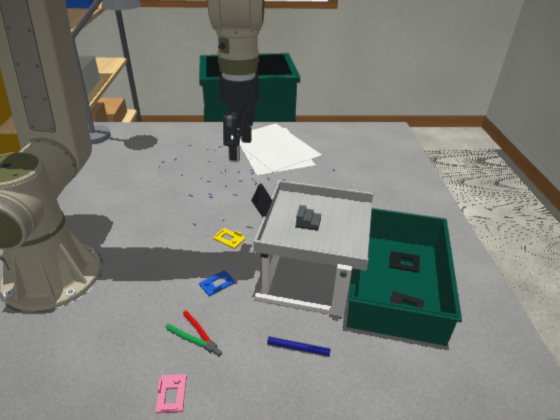

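View pics/top11.png

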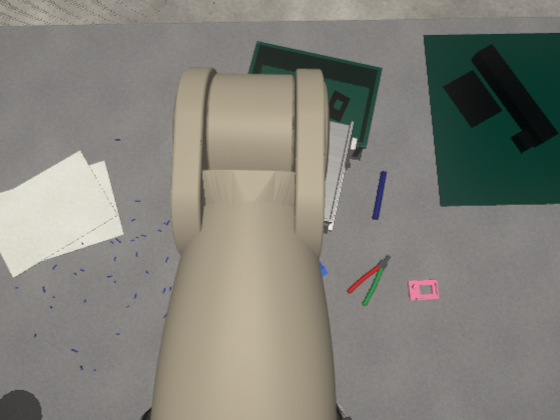

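Side view: the tray is level at its original pixels (tab at (262,200)), the gauge is at (307,218) as at the start, and both mouldings lie in the tote at (405,262) and (405,299). Marker and cutters are unmoved and the gripper is clear. I hand in the job.

```bash
python3 -c "
from plant import order
print(order.close_job())"
```

```text
the job is handed in; nothing more can be done
None
```

The job is handed in: both mouldings are in the green tote and the tray is lowered back to level and released. No verdict was reported.

- **Grasp:** I took the tab by its 70 mm wide sides with the tool vertical, so it could pivot between the pads. On the first approach the last joint reached its range limit (3.14), so I switched to the same grasp turned half round. That left the tool leaning about 2°, which did no visible harm.
- **Pouring:** I raised the tray in small steps. Both mouldings began sliding between about 0.27 and 0.30 rad. I held at about 0.30 rad until both lay on the tote floor, at t ≈ 12 s.
- **Lowering:** I lowered the tray along the same arc at about 0.16 rad/s until it pressed on its stand, then opened the fingers and lifted clear at t ≈ 16 s.

**Last checks:**
- The tray is level at its original pixels.
- The gauge block measured the same place in the tray after the pour as before it, within about 1–4 mm.
- The marker and cutters are unmoved, and the gripper is clear with the force near zero.
- The tape roll was hidden by the arm in the last top view, so I could not recheck it. The gripper stayed high over the tray and the area in front of it and did not go near the roll.
- In the last check the finder reported only one of the two mouldings in the tote. Both show clearly in the picture, and it had found both one look earlier.
- That last look also printed a tilt of 0.758 rad and matching tray coordinates. My script works the tilt out from the tool height, so these mean nothing once the tab is let go.

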